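# Clamp a brass bar in the saw jig

## Task

Lay the loose brass bar in the channel of the blue saw jig and slide it along until its end presses snugly but gently, with no more than 10 N, against the brass-tipped length stop, so that the stop does not shift. Then swing the red cam lever over centre with a steady push of less than 20 N until it snaps shut and locks the bar there, ready for sawing. Leave the other tools where they lie.

Things in the scene. Friction and masses are not known exactly. Their poses are not given: they have to be found in the camera images.
- saw_jig: saw jig fixed to the bench, blue base plate 132 x 230 x 10 mm. Origin on the bench top; all offsets are in its frame. The bar channel runs along y: steel bed, top z = 22 mm, y = -46 to 30 mm; fence on the +x side, face at x = 7 mm, top z = 34 mm; cam jaw on the -x side, y = -28 to 28 mm, open face at x = -13 mm, so the open channel is 20 mm wide. Length stop at the -y end.
- channel (a point): point on the bed in the middle of the open channel, at x = -2.5, y = 0, z = 22 mm of the jig
- length_stop: steel rod with a 15 mm brass tip, lying along the channel at z = 30 mm of the jig; origin at the centre of the tip's face, which looks to the jig's +y; same axes as the jig. It is set anywhere from y = -75 to -50 mm. A thumbscrew pinches the rod: it gives way at about 13 N along the channel.
- cam_lever (a joint): lever angle about a vertical pivot at x = -63.5, y = 0 mm of the jig. 0 = open, handle pointing 175 degrees from the jig's x axis; grows counter-clockwise from above to 1.60 = shut on its end stop, handle along the jig's -y. From about 0.5 the jaw squeezes the bar and the lever resists with up to 10 N at the grip. Past dead centre at 1.35 the sprung jaw drives it on to 1.60 and holds it.
- lever_handle: handle of the cam lever: round red sleeve 14 mm thick, from 45 to 105 mm from the pivot; origin on the pivot axis at z = 43 mm, x axis along the handle; sleeve centre line at z = 45 mm of the jig, with only base plate or bench below. Below 0.4 the lever stays where it is left and swings easily.
- lever_grip (a point): centre of the red sleeve, 80 mm from the pivot
- jaw_face: sprung steel jaw face 56 mm long and 12 mm high that the cam drives to the jig's +x against the bar; at lever angle 0.15 it has come 2 mm forward
- brass_bar: loose square brass bar, 14 x 180 x 14 mm, 0.2 to 0.4 kg; origin at the centre of its underside, y axis along its length; both ends alike
- digital_caliper: digital caliper 60 x 200 x 14 mm, a bystander
- ring_clamp: wooden ring clamp 27 x 144 x 24 mm, a bystander
- solder_tin: round cream tin, 56 mm across, 28 mm high, a bystander
- tail_rest (a point): top of the low rest that carries the bar's tail, at x = 0, y = 95, z = 22 mm of the jig; it is 20 mm long (y = 85 to 105) between cheeks 24 mm apart and 7 mm high. From y = 30 to 85 mm there is only the base plate below the bar, so fingers holding the bar can go down there.
Things that resemble listed ones, but are neither listed nor needed, are in the scene too. Of the things that look like the brass_bar, the larger one is meant.

How it is judged (in metres and radians):
On the way, in this order (a step that is already met when the one before it is completed fails the run):
1. the bar lies in the channel and presses with more than 3 N on the length stop, the lever still open (below 0.4) (contact force between brass_bar and length_stop above 3 N and angle between the y axis of brass_bar and the y axis of saw_jig, either way round below 0.1 rad and z of brass_bar in the frame of saw_jig below 0.025 m and value of joint cam_lever below 0.4 rad), for 0.1 s.
2. the lever is past centre and shut (above 1.52) and the jaw grips the bar with more than 30 N (value of joint cam_lever above 1.52 rad and contact force between jaw_face and brass_bar above 30 N), for 0.2 s.
At the end, for the whole second after the job is handed in: The lever is shut (angle above 1.52), the jaw grips the bar with more than 30 N, and the bar lies at rest flat on the bed (within 2.5 mm), parallel to the channel (0.04 rad), its end within 2 mm of the stop's face (all of step 2 and y of brass_bar in the frame of length_stop between 0.0875 and 0.092 m and angle between the y axis of brass_bar and the y axis of saw_jig, either way round below 0.04 rad and z of brass_bar in the frame of saw_jig between 0.0195 and 0.0245 m and linear speed of brass_bar below 0.01 m/s); the robot touches nothing.
It fails at once if the length stop is shifted by more than 1.5 mm (distance of length_stop from where it was at the start of the episode above 0.0015 m).
It fails at once if the bar is pressed on the length stop with more than 10 N (contact force between brass_bar and length_stop above 10 N).
It fails at once if the lever's handle is pushed with more than 20 N (contact force between any of the fingers, the arm and lever_handle above 20 N).
It fails at once if a bystander is moved by more than 20 mm (distance of any of digital_caliper, ring_clamp, solder_tin from where it was at the start of the episode above 0.02 m).
It also fails if it takes over 61 s, if anything falls off the work surface, if the arm or the gripper's body presses on something with over 40 N, if the wrist force passes 120 N, or if a joint passes its speed limit or range.

## Robot

A 6-joint arm with a two-finger parallel gripper is mounted at the origin on a cart in front of the work surface, level with it; the furniture and walls round the work are solid. World frame = base frame: x ahead of the robot, y to its left, z up, the work surface at z = 0. Lengths are in mm, angles in rad, forces in N, time in s.
With the tool pointing down it reaches from about 350 to 725 mm from the base axis. Payload 4.3 kg.
Tool frame: the origin (TCP) lies at the very end of the fingers, on their centre line; the grasp point (between the pads) lies 19 mm behind it; z points along the fingers, y is the line along which they close (so a half turn about z gives the same grasp; the last joint's range is limited). The gripper opens to 85 mm and grips with 20 to 120 N. Pads are 22 mm wide; open, the fingers measure 114 mm over their backs; the gripper's body (76 mm by 85 mm) begins 54 mm behind the grasp point. The pads swing forward as they close: fully open they stand 13 mm farther back than shut.
Start: joints at [-1.366, 0.377, 0.081, 1.274, 0, 1.46], TCP at [178.046, -546.778, 231.329] pointing down, gripper open.
Joint ranges: [-2.72, 2.72], [-0.84, 1.66], [-1.02, 1.22], [-1.77, 2.12], [-1.37, 1.28], [-3.14, 3.14]. Speed limits (rad/s): [2.57, 2.57, 3.14, 3.14, 3.14, 3.14].

## Interface

Orientations are given as a rotation vector (axis times angle).
In Python, from station import arm gives the robot as it stands. The module is installed in compiled form; this text tells all that it offers.
- The arm moves only by the tool move_arm, never from a script. Its argument "rows" is one flat list of numbers, 4 for each row, row after row: the shift along the tool's x, y, z in mm, then the turn about the tool's z in rad. A call has 1 to 12 rows; each row shifts and turns the commanded pose from where the row before left it, along the tool's axes as they then stand; what a row does not reach is not made up. A row lasts 1/10 s, in which the tool goes at most 50 mm and 8.59 degrees, less where a joint would pass 70% of its speed; a pose out of reach is approached as far as the arm can. A call with a gripper value outside its range is refused whole. "grip" is the opening, from -1 (shut) to 1 (fully open), set as the call begins (left out, the last holds). The fingers move at their own pace and stop on an object; "grip_force" is the grip in N (left out, the last holds). Time passes only in rows, so rows that do not move let the fingers close. It gives the time, the measured TCP pose, the force, the opening and the grip force at its end, in the units of the state.
- arm.sense(): the state, without advancing time (a new reading comes with each control period).
- arm.read_camera(name): name is "side" or "top" or "wrist"; returns the picture (400x640x3 uint8, red, green, blue); there is no depth.
- arm.get_calibration(name): a dict with "K" (3x3 intrinsics, pixels), "k1" (the pictures are not rectified: a ray, as slopes to the right and down, at radius r is drawn at 1 + k1 r^2 times it, then the intrinsics apply), "rvec" (rotation vector, rad) and "tvec" (3), from world to camera coordinates, as OpenCV has them. Camera axes: x right, y down, z forward; pixel columns grow to the right and rows downward; lengths in mm; the calibration is good to about 2 mm. A picture is of the moment at which its call begins: read the wrist's pose just before it. get_calibration takes no time and is no camera call; for the wrist camera it gives the pose at the moment of the call.
- arm.close_job(): hands the job in; it is judged then, once.
The state is a dict: "time": time; "joints": joint angles; "dq": joint speeds; "joint_efforts": joint torques, N m; "ee_pos": TCP position; "eef_rot": TCP orientation; "wrist_force": force on the tool from outside, world axes, zero at the start; "torque": the same for the moment, N m; "opening": finger opening in mm; "grasp_force": force on a finger pad.
Only numpy, scipy, OpenCV 4.12 (cv2) and the standard library are available. Lean on these libraries where they do the work, as an engineer would, in place of code of your own. Each camera call takes 0.05 s, during which the arm holds its last target. There are 200 camera calls.

## Working session

There is one attempt and no reset: what is moved stays moved. The work goes in short steps, Python scripts to look and compute and a tool call to move; the robot and the scene stay as the last step left them, time stands still between calls to the robot, and variables do not carry over. Pictures are saved under pics/ and viewed, at most 10 in all, crops included, and the job is handed in when it is done.

Besides the shell and the picture viewer there is one more tool, called after "Emit:" as a command line: name --argument value ..., lists and objects as JSON in quotes. move_arm: Moves the arm, as the interface text tells. Its arguments: {"type":"object","properties":{"rows":{"type":"array","items":{"type":"number"}},"grip":{"type":"number"},"grip_force":{"type":"number"}},"required":["rows"]}

```bash
mkdir -p pics; cat > h.py <<'E'
import numpy as np, cv2
from station import arm
def cal(n):
    c=arm.get_calibration(n); K=np.array(c["K"],float); R=cv2.Rodrigues(np.array(c["rvec"],float))[0]; t=np.array(c["tvec"],float).ravel()
    return K,float(c["k1"]),R,t
def ray(c,uv):
    K,k1,R,t=c
    p=cv2.undistortPoints(np.array(uv,float).reshape(-1,1,2),K,np.array([k1,0,0,0.])).reshape(-1,2)
    d=np.c_[p,np.ones(len(p))]@R
    return -R.T@t,d
def onz(c,uv,z):
    o,d=ray(c,uv); s=(z-o[2])/d[:,2]; return o+d*s[:,None]
def proj(c,P):
    K,k1,R,t=c
    return cv2.projectPoints(np.array(P,float).reshape(-1,3),cv2.Rodrigues(R)[0],t,K,np.array([k1,0,0,0.]))[0].reshape(-1,2)
def snap(n,f):
    im=arm.read_camera(n); cv2.imwrite(f"pics/{f}.png",im[:,:,::-1]); return im
E
python3 - <<'E'
from h import *
for n in("top","side"):
    c=cal(n);print(n,c[0].tolist(),c[1],(-c[2].T@c[3]).round());snap(n,n+"0")
E
python3 -c "
import cv2,numpy as np
" ; ls pics
```

```text
top [[385.9586320584442, 0.0, 314.0407655223798], [0.0, 385.9586320584442, 199.35016550444618], [0.0, 0.0, 1.0]] -0.05324682984007583 [ 336.  -41. 1106.]
side [[433.8802824847763, 0.0, 315.3238969287063], [0.0, 433.8802824847763, 200.03979503829083], [0.0, 0.0, 1.0]] -0.06305337359026174 [380. 930. 564.]
side0.png
top0.png
```

View pics/top0.png

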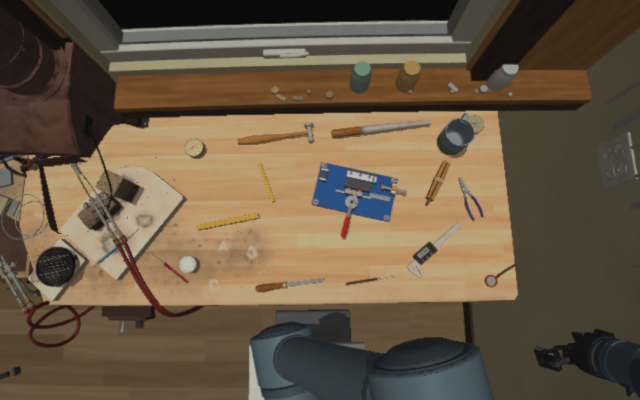

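View pics/side0.png

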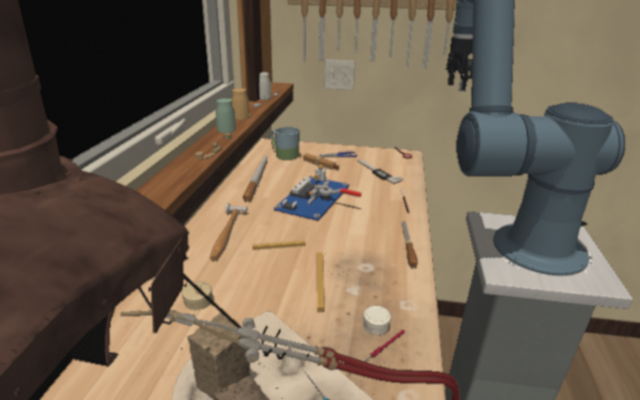

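The top view shows the blue jig at about (355,190) with its red lever at (347,225). There are two brass-coloured bars: A at (228,221) and B at (266,182). A looks longer and wider, so I'll measure both and confirm in a crop.

```bash
python3 - <<'E'
from h import *
im=cv2.imread("pics/top0.png");hsv=cv2.cvtColor(im,cv2.COLOR_BGR2HSV);c=cal("top")
def comps(m,zs,amin=30,roi=(150,120,460,280)):
    x0,y0,x1,y1=roi;k=np.zeros_like(m);k[y0:y1,x0:x1]=m[y0:y1,x0:x1]
    n,l,s,ce=cv2.connectedComponentsWithStats(k)
    for i in range(1,n):
        if s[i,4]<amin: continue
        ys,xs=np.where(l==i)
        P=onz(c,np.c_[xs,ys],zs)[:,:2].astype(np.float32)
        r=cv2.minAreaRect(P);print(ce[i].round(1),s[i,4],[np.round(v,1) for v in r], cv2.boxPoints(r).round().tolist())
print("yellow");comps(cv2.inRange(hsv,(20,150,90),(32,255,255)),14)
print("blue");comps(cv2.inRange(hsv,(100,150,50),(125,255,255)),10,300)
r=cv2.inRange(hsv,(0,180,80),(6,255,255))|cv2.inRange(hsv,(174,180,80),(180,255,255))
print("red");comps(r,45,20)
cr=im[150:262,190:410];cv2.imwrite("pics/cr0.png",cv2.resize(cr,None,fx=3.6,fy=3.6,interpolation=cv2.INTER_CUBIC))
E
```

```text
yellow
[267.6 186.1] 70 [array([597.8, 108.3]), array([96.3,  7. ]), np.float64(19.8)] [[551.0, 95.0], [554.0, 89.0], [644.0, 121.0], [642.0, 128.0]]
[228.6 221. ] 249 [array([493.2, 222. ]), array([ 12.6, 174.4]), np.float64(10.5)] [[471.0, 307.0], [503.0, 135.0], [515.0, 137.0], [483.0, 309.0]]
blue
[332.1 188.8] 978 [array([588.8, -76.1]), array([ 90. , 134.1]), np.float64(88.2)] [[520.0, -119.0], [654.0, -123.0], [657.0, -33.0], [523.0, -29.0]]
[372.8 207.7] 567 [array([ 525.6, -195.3]), array([ 62.5, 119.2]), np.float64(2.6)] [[492.0, -137.0], [497.0, -256.0], [560.0, -253.0], [554.0, -134.0]]
red
[344.9 226.4] 75 [array([ 468.7, -112.1]), array([10.7, 55.5]), np.float64(74.4)] [[441.0, -110.0], [494.0, -125.0], [497.0, -114.0], [443.0, -100.0]]
```

View pics/cr0.png

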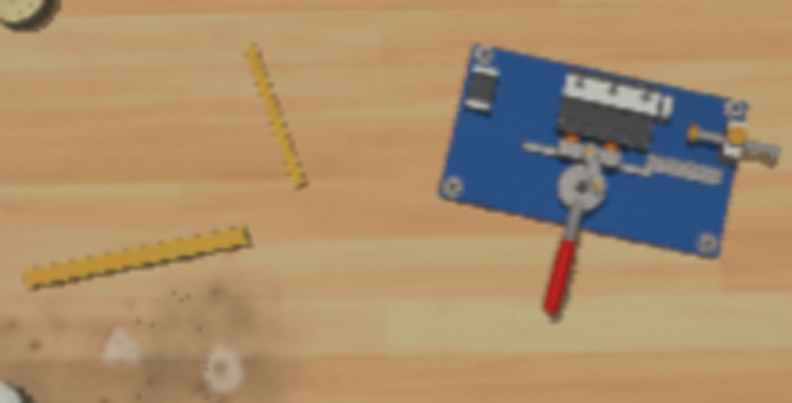

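A (crop (135,258), about 175x13 mm) matches the 180x14 mm bar. B (crop (277,115), about 100x7 mm) is smaller, so A is the brass_bar. The stop tip is at crop (693,132) and the lever is open. Next I'll work out the jig pose.

```bash
python3 - <<'E'
from h import *
im=cv2.imread("pics/top0.png");hsv=cv2.cvtColor(im,cv2.COLOR_BGR2HSV);c=cal("top")
m=cv2.inRange(hsv,(100,150,50),(125,255,255));k=np.zeros_like(m);k[150:230,300:410]=m[150:230,300:410]
ys,xs=np.where(k);P=onz(c,np.c_[xs,ys],10)[:,:2].astype(np.float32)
r=cv2.minAreaRect(P);print(r,cv2.boxPoints(r).round())
print("stop",onz(c,[[190+689/3.6,150+132/3.6]],30))
print("pivot",onz(c,[[190+583/3.6,150+186/3.6]],45))
s=arm.sense();print(s["ee_pos"],s["joints"]);print(cv2.Rodrigues(np.array(s["eef_rot"],float))[0].round(3))
w=cal("wrist");print(w[0].tolist(),w[1],-w[2].T@w[3],w[2].round(2))
E
```

```text
((575.66943359375, -145.3880615234375), (221.33041381835938, 125.31169891357422), 76.24147033691406) [[ 488. -238.]
 [ 610. -268.]
 [ 663.  -53.]
 [ 541.  -23.]]
stop [[ 583.05422157 -220.86957922   30.        ]]
pivot [[ 538.00636189 -133.9134973    45.        ]]
[ 177.92721789 -546.16941531  230.45800398] [-1.36628487e+00  3.77992247e-01  7.97723667e-02  1.27439140e+00
 -5.25930873e-06  1.46050231e+00]
[[ 0.951  0.31  -0.   ]
 [ 0.31  -0.951  0.002]
 [ 0.    -0.002 -1.   ]]
[[304.1321884394549, 0.0, 320.5603177910955], [0.0, 304.1321884394549, 201.11991139509547], [0.0, 0.0, 1.0]] -0.013290131040321618 [ 253.6921464  -521.50295934  372.98109282] [[ 0.31 -0.95 -0.  ]
 [-0.9  -0.29  0.31]
 [-0.29 -0.09 -0.95]]
```

Emit:
move_arm --rows '[41.6, -19.4, 0, 0, 41.6, -19.4, 0, 0, 41.6, -19.4, 0, 0, 41.6, -19.4, 0, 0, 41.6, -19.4, 0, 0, 41.6, -19.4, 0, 0, 41.6, -19.4, 0, 0, 41.6, -19.4, 0, 0, 41.6, -19.4, 0, 0, 41.6, -19.4, 0, 0, 41.6, -19.4, 0, 0, 41.6, -19.4, 0, 0]'

```text
time: 1.3
ee_pos: [581.5, -169.2, 230.8]
eef_rot: [-3.102, -0.493, 0.001]
wrist_force: [1.0, -1.0, 0.0]
opening: 85.4
grasp_force: 0.0
```

Emit:
move_arm --rows '[0, 0, 0, -0.147, 0, 0, 0, -0.147, 0, 0, 0, -0.147, 0, 0, 0, -0.147, 0, 0, 0, -0.147, 0, 0, 0, -0.147, 0, 0, 0, -0.147, 0, 0, 0, 0, 0, 0, 0, 0]'

```text
time: 2.2
ee_pos: [580.4, -170.8, 230.9]
eef_rot: [-2.461, -1.951, 0.001]
wrist_force: [0.3, 0.3, 0.1]
opening: 85.3
grasp_force: 0.0
```

```bash
python3 - <<'E'
from h import *
s=arm.sense();print(s["time"],s["ee_pos"],np.round(s["joints"],2));np.set_printoptions(precision=2,suppress=True);print(cv2.Rodrigues(np.array(s["eef_rot"],float))[0])
c=cal("wrist");print(*c);im=snap("wrist","w1");np.save("w1.npy",np.array([*c[0].ravel(),c[1],*c[2].ravel(),*c[3]]))
E
```

```text
2.2 [ 580.38451884 -170.75852078  230.89697883] [-0.39  0.44  0.18  1.31 -0.    1.41]
[[ 0.23  0.97 -0.  ]
 [ 0.97 -0.23  0.  ]
 [ 0.   -0.   -1.  ]]
[[304.13   0.   320.56]
 [  0.   304.13 201.12]
 [  0.     0.     1.  ]] -0.013290131040321618 [[ 0.97 -0.23  0.  ]
 [-0.22 -0.93  0.31]
 [-0.07 -0.3  -0.95]] [-604.23  -72.04  369.15]
```

View pics/w1.png

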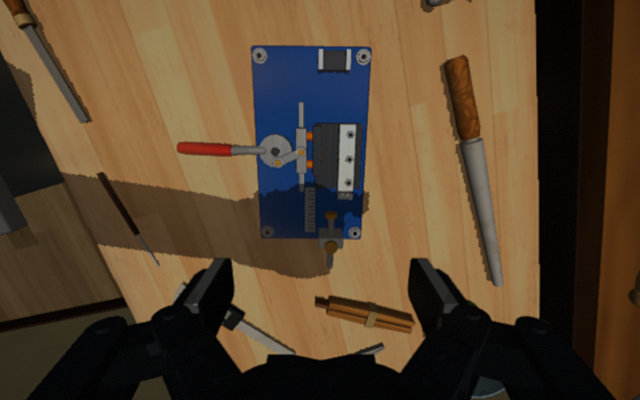

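The wrist view shows the whole jig: plate corners at about (251,46), (371,46) and (361,240), pivot at (275,150), red sleeve (178-230,149), stop tip near (331,213), and tail rest at (335,60). Now I'll measure those accurately.

```bash
cat > meas.py <<'E'
from h import *
np.set_printoptions(precision=2,suppress=True)
def load(f):
    a=np.load(f); return a[:9].reshape(3,3),a[9],a[10:19].reshape(3,3),a[19:22]
def jigfit(im,c,roi,yl):
    hsv=cv2.cvtColor(im,cv2.COLOR_BGR2HSV);x0,y0,x1,y1=roi
    m=cv2.inRange(hsv,(100,120,20),(130,255,255));k=np.zeros_like(m);k[y0:y1,x0:x1]=m[y0:y1,x0:x1]
    n,l,s,_=cv2.connectedComponentsWithStats(k);k=np.isin(l,[i for i in range(1,n) if s[i,4]>40])
    ys,xs=np.where(k);P=onz(c,np.c_[xs,ys],10)[:,:2].astype(np.float32)
    return cv2.minAreaRect(P)
E
python3 - <<'E'
from meas import *
im=cv2.imread("pics/w1.png");c=load("w1.npy")
r=jigfit(im,c,(235,35,385,250),0);print(r,cv2.boxPoints(r))
pv=onz(c,[[275,150]],43)[0];print("pivot",pv)
cr=im[35:285,165:385];cv2.imwrite("pics/cr1.png",cv2.resize(cr,None,fx=2.4,fy=2.4,interpolation=cv2.INTER_CUBIC))
E
```

```text
((574.6210327148438, -144.0771026611328), (225.4765167236328, 128.831787109375), 76.16246795654297) [[ 485.11 -238.14]
 [ 610.2  -268.95]
 [ 664.13  -50.02]
 [ 539.04  -19.2 ]]
pivot [ 539.41 -129.97   43.  ]
```

View pics/cr1.png

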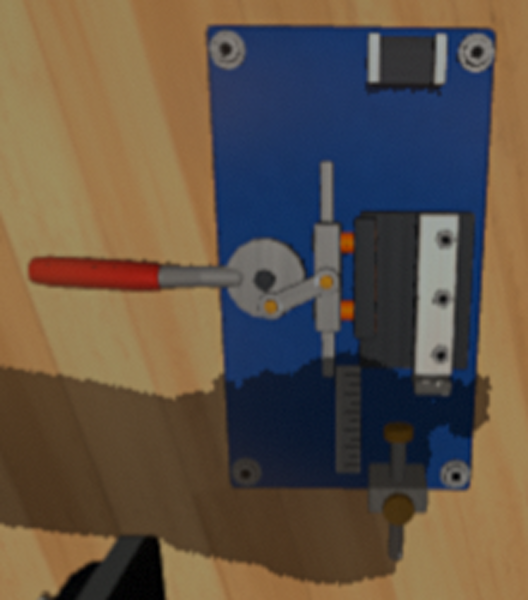

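The crop confirms it: tail rest between cheeks at crop x 380–434, fence top edge at x≈417, jaw face at x≈378, and brass tip front face at about (398,424). I'll get the origin by averaging known features.

```bash
python3 - <<'E'
from meas import *
c=load("w1.npy")
th=np.radians(76.16-90);X=np.array([np.cos(th),np.sin(th)]);Y=np.array([-np.sin(th),np.cos(th)])
J=np.c_[X,Y]
def w(u,v,z): return onz(c,[[u/2.4+165,v/2.4+35]],z)[0][:2]
for n,u,v,z,jx,jy in [("pivot",265,278,43,-63.5,0),("restL_innertop",380,58,29,-12,95),("restR_inner",434,58,29,12,95),("rest_near",407,83,29,0,85),("rest_far",407,35,29,0,105),("fence edge",417,290,34,7,None),("jaw face",378,290,34,-13,None),("bed far",400,212,22,None,30),("bed near",398,367,22,None,-46),("sleeve out",30,271,45,None,None),("sleeve in",160,276,45,None,None),("stop tipface",398,423,34,None,None)]:
    p=w(u,v,z);q=J.T@p
    print(n,p,"origin along X",None if jx is None else q[0]-jx,"along Y",None if jy is None else q[1]-jy, q)
print("ctr plate",J.T@np.array([574.6,-144.1]))
E
```

```text
pivot [ 539.6  -130.94] origin along X 618.7586858782378 along Y 1.9398782087530435 [555.26   1.94]
restL_innertop [611.26 -52.42] origin along X 618.0498861783191 along Y 0.3192209966560995 [606.05  95.32]
restR_inner [633.97 -57.73] origin along X 617.3696559501986 along Y 0.5983326566681626 [629.37  95.6 ]
rest_near [620.46 -64.85] origin along X 617.960494923736 along Y 0.4574948582741172 [617.96  85.46]
rest_far [624.55 -46.25] origin along X 617.4820988519498 along Y -0.5047008484571052 [617.48 104.5 ]
fence edge [ 605.53 -153.56] origin along X 617.6828281644255 along Y None [624.68  -4.25]
jaw face [ 587.81 -149.41] origin along X 619.4858866254027 along Y None [606.49  -4.46]
bed far [ 605.73 -118.07] origin along X None along Y 0.2609032600995391 [616.39  30.26]
bed near [ 588.42 -191.26] origin along X None along Y 1.0472052736778608 [617.09 -44.95]
sleeve out [ 437.97 -103.44] origin along X None along Y None [450.     4.33]
sleeve in [ 494.25 -119.03] origin along X None along Y None [508.37   2.65]
stop tipface [ 582.51 -215.94] origin along X None along Y None [617.26 -70.33]
ctr plate [592.39  -2.47]
```

Emit:
move_arm --rows '[38.9, -19.1, 8, 0, 38.9, -19.1, 8, 0, 38.9, -19.1, 8, 0, 38.9, -19.1, 8, 0, 38.9, -19.1, 8, 0, 38.9, -19.1, 8, 0, 38.9, -19.1, 8, 0, 38.9, -19.1, 8, 0, 38.9, -19.1, 8, 0, 38.9, -19.1, 8, 0, 0, 0, 0, 0]'

```text
time: 3.35
ee_pos: [479.8, 255.3, 150.1]
eef_rot: [-2.452, -1.96, 0.002]
wrist_force: [-0.3, -1.3, -0.6]
opening: 85.6
grasp_force: 0.0
```

Emit:
move_arm --rows '[0, 0, 0, -0.141, 0, 0, 0, -0.141, 0, 0, 0, -0.141, 0, 0, 0, 0, 0, 0, 0, 0]' --grip 0

```text
time: 3.85
ee_pos: [482.3, 250.7, 151.3]
eef_rot: [1.999, 2.424, -0.0]
wrist_force: [0.2, -0.4, -0.3]
opening: 42.9
grasp_force: 0.0
```

```bash
cat > bar.py <<'E'
from meas import *
s=arm.sense();p=np.array(s["ee_pos"]);R=cv2.Rodrigues(np.array(s["eef_rot"],float))[0];print(s["time"],p,s["opening"],s["wrist_force"])
c=cal("wrist");im=arm.read_camera("wrist")[:,:,::-1].copy();cv2.imwrite("pics/bar.png",im)
hsv=cv2.cvtColor(im,cv2.COLOR_BGR2HSV);m=cv2.inRange(hsv,(18,130,70),(34,255,255))
n,l,st,ce=cv2.connectedComponentsWithStats(m)
for i in range(1,n):
    if st[i,4]<600: continue
    ys,xs=np.where(l==i);P=onz(c,np.c_[xs,ys],14)[:,:2].astype(np.float32)
    r=cv2.minAreaRect(P);b=cv2.boxPoints(r)
    a=b[np.argsort(b[:,1])];e0=a[:2].mean(0);e1=a[2:].mean(0);d=(e1-e0)/np.linalg.norm(e1-e0)
    g=r[0]+31*d
    print(ce[i],st[i],r,"dir",np.degrees(np.arctan2(d[1],d[0])),"grip",g,"tool xang",np.degrees(np.arctan2(R[1,0],R[0,0])),"d tool",R.T@np.array([*(g-p[:2]),0]))
E
python3 bar.py
```

```text
3.85 [482.28 250.65 151.35] 42.930038450030295 [ 0.16 -0.4  -0.28]
[325.5  159.12] [ 317  122   17   77 1157] ((481.44439697265625, 278.14190673828125), (15.052376747131348, 71.24220275878906), 11.693840026855469) dir 101.69383 grip [475.16 308.5 ] tool xang 100.9807876376414 d tool [58.14  4.03 -0.01]
```

Emit:
move_arm --rows '[3.7, 4.5, 30, -0.01, 0, 0, 35, 0, 0, 0, 35, 0, 0, 0, 25, 0, 0, 0, 15, 0, 0, 0, 7, 0, 0, 0, 0, 0, 0, 0, 0, 0]'

```text
time: 4.7
ee_pos: [486.5, 255.8, 5.1]
eef_rot: [1.982, 2.437, 0.002]
wrist_force: [0.5, -0.7, -0.0]
opening: 42.6
grasp_force: 0.0
```

Emit:
move_arm --rows '[0, 0, 0, 0, 0, 0, 0, 0, 0, 0, 0, 0, 0, 0, 0, 0, 0, 0, 0, 0]' --grip -1 --grip_force 60

```text
time: 5.2
ee_pos: [486.6, 256.0, 5.6]
eef_rot: [1.981, 2.437, 0.003]
wrist_force: [-1.9, -0.4, 6.6]
opening: 12.2
grasp_force: 60.3
```

```bash
python3 - <<'E'
from meas import *
s=arm.sense();R=cv2.Rodrigues(np.array(s["eef_rot"],float))[0];print(s["time"],s["ee_pos"],s["opening"],s["grasp_force"],s["wrist_force"],np.degrees(np.arctan2(R[1,0],R[0,0])))
E
```

```text
5.2 [486.6  255.96   5.57] 12.241587363733123 60.260165333747864 [-1.89 -0.4   6.58] 101.78226971391803
```

Emit:
move_arm --rows '[0, 0, -10, 0, 0, 0, -30, 0, 0, 0, -40, 0, 0, 0, -24, 0.1, 0, 0, 0, 0.1, 0, 0, 0, 0.1, 0, 0, 0, 0.1, 0, 0, 0, 0.047, 0, 0, 0, 0]'

```text
time: 6.1
ee_pos: [485.3, 255.5, 108.4]
eef_rot: [-2.472, -1.938, 0.001]
wrist_force: [0.1, 0.0, -2.7]
opening: 11.7
grasp_force: 59.2
```

Emit:
move_arm --rows '[-20, 13.4, 0, 0, -34, 22.7, 0, 0, -34, 22.7, 0, 0, -34, 22.7, 0, 0, -34, 22.7, 0, 0, -34, 22.7, 0, 0, -34, 22.7, 0, 0, -34, 22.7, 0, 0, -34, 22.7, 0, 0, -13.5, 9, 0, 0, 0, 0, 0, 0, 0, 0, 0, 0]'

```text
time: 7.3
ee_pos: [610.3, -89.1, 108.0]
eef_rot: [-2.471, -1.938, 0.0]
wrist_force: [-0.5, -0.3, -3.4]
opening: 11.8
grasp_force: 59.2
```

```bash
cat > st.py <<'E'
from meas import *
O=np.array([617.8,.4]);th=np.radians(76.16-90);J=np.array([[np.cos(th),-np.sin(th)],[np.sin(th),np.cos(th)]])
s=arm.sense();R=cv2.Rodrigues(np.array(s["eef_rot"],float))[0];p=np.array(s["ee_pos"])
print(s["time"],p,"jig",J.T@p[:2]-O,"xang",np.degrees(np.arctan2(R[1,0],R[0,0])),"op",s["opening"],"gf",s["grasp_force"],"F jig",J.T@np.array(s["wrist_force"])[:2],s["wrist_force"][2],np.array(s["torque"]))
E
python3 - <<'E'
from st import *
c=cal("wrist");im=snap("wrist","w2");np.save("w2.npy",np.array([*c[0].ravel(),c[1],*c[2].ravel(),*c[3]]))
E
```

```text
7.3 [610.32 -89.12 107.96] jig [-3.88 59.06] xang 76.21308496509036 op 11.768879718203967 gf 59.233025908470154 F jig [-0.38 -0.37] -3.43428921960381 [ 0.1  -0.04 -0.02]
```

View pics/w2.png

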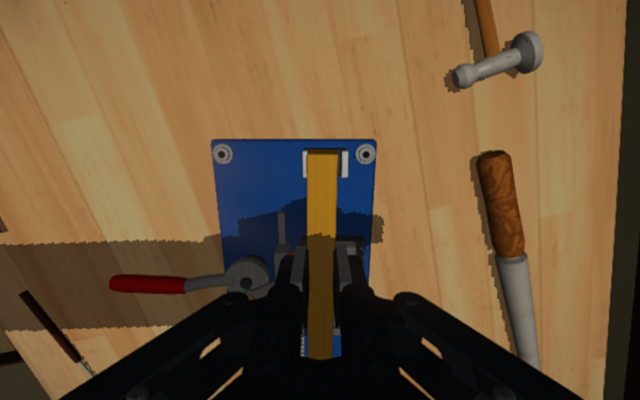

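The bar is held parallel to the channel: its far end is at (323,150) between the cheeks (304 and 348), and its near end is at about (320,358). I'll measure its line and end.

```bash
python3 - <<'E'
from meas import *
im=cv2.imread("pics/w2.png");c=load("w2.npy");hsv=cv2.cvtColor(im,cv2.COLOR_BGR2HSV)
O=np.array([617.8,.4]);th=np.radians(76.16-90);J=np.array([[np.cos(th),-np.sin(th)],[np.sin(th),np.cos(th)]])
m=cv2.inRange(hsv,(16,120,30),(34,255,255))
for v in (152,160,180,200,225,340,350,356,359):
    xs=np.where(m[v,295:350])[0]+295
    if len(xs)<5: print(v,len(xs));continue
    P=onz(c,[[xs.min(),v],[xs.max()+1,v]],116.4)[:,:2]@J-O
    print(v,xs.min(),xs.max(),"L",P[0],"R",P[1],"ctr",P.mean(0),"w",P[1,0]-P[0,0])
ys=np.where(m[:,322])[0];print(ys.min(),ys.max())
for z in(108,116,124): print(z,(onz(c,[[322,ys.min()],[320,358]],z)[:,:2]@J-O))
print("cheeks",onz(c,[[308,165],[342,165]],29)[:,:2]@J-O)
E
```

```text
152 308 336 L [ -9.33 117.92] R [  3.46 117.93] ctr [ -2.94 117.93] w 12.784483017942648
160 307 337 L [ -9.82 114.37] R [  3.96 114.38] ctr [ -2.93 114.37] w 13.776910366620541
180 307 336 L [ -9.93 105.22] R [  3.68 105.24] ctr [ -3.13 105.23] w 13.609079857401412
200 307 335 L [-10.06  95.69] R [ 3.38 95.71] ctr [-3.34 95.7 ] w 13.435686257234465
225 307 335 L [-10.22  83.19] R [ 3.59 83.21] ctr [-3.32 83.2 ] w 13.80554564176009
340 308 331 L [-10.58  15.32] R [ 2.54 15.34] ctr [-4.02 15.33] w 13.11765047171582
350 308 331 L [-10.66   8.44] R [2.63 8.46] ctr [-4.02  8.45] w 13.29173079043062
356 308 331 L [-10.71   4.22] R [2.68 4.24] ctr [-4.02  4.23] w 13.398645589058333
359 316 325 L [-6.26  2.09] R [-0.65  2.1 ] ctr [-3.45  2.09] w 5.605199395441787
0 359
108 [[ -3.26 178.63]
 [ -4.03  -5.71]]
116 [[ -3.28 176.39]
 [ -4.02   2.4 ]]
124 [[ -3.31 174.16]
 [ -4.    10.51]]
cheeks [[-13.08  94.73]
 [ 12.    94.76]]
```

Emit:
move_arm --rows '[0, 1.3, 20, -0.008, 0, 0, 25, 0, 0, 0, 20, 0, 0, 0, 8, 0, 0, 0, 2, 0, 0, 0, 0, 0, 0, 0, 0, 0]'

```text
time: 8.05
ee_pos: [613.3, -89.9, 34.7]
eef_rot: [2.463, 1.948, 0.002]
wrist_force: [0.8, -0.2, -2.5]
opening: 11.9
grasp_force: 59.2
```

```bash
python3 st.py
```

```text
8.05 [613.25 -89.95  34.65] jig [-0.83 58.96] xang 76.67694748807592 op 11.883017109724106 gf 59.210439920425415 F jig [ 0.84 -0.04] -2.473006099523116 [ 0.12 -0.02  0.04]
```

Emit:
move_arm --rows '[0, -1.5, 0, 0, 0, 0, 2, 0, 0, 0, 2, 0, 0, 0, 1, 0, 0, 0, 0, 0, 0, 0, 0, 0]'

```text
time: 8.65
ee_pos: [610.7, -89.7, 28.2]
eef_rot: [-2.465, -1.948, 0.0]
wrist_force: [-0.5, -0.4, -2.8]
opening: 11.9
grasp_force: 59.3
```

```bash
python3 st.py
```

```text
8.65 [610.66 -89.74  28.21] jig [-3.4  58.54] xang 76.64219544215594 op 11.882333428215235 gf 59.29053604602814 F jig [-0.4  -0.54] -2.8064418925303296 [ 0.07  0.02 -0.04]
```

Emit:
move_arm --rows '[0, 0, 0.5, 0, 0, 0, 0.5, 0, 0, 0, 0.5, 0, 0, 0, 0, 0, 0, 0, 0, 0]'

```text
time: 9.15
ee_pos: [610.8, -89.7, 27.5]
eef_rot: [2.464, 1.948, 0.0]
wrist_force: [-3.5, 1.1, 5.9]
opening: 12.3
grasp_force: 60.3
```

```bash
python3 st.py
```

```text
9.15 [610.82 -89.68  27.55] jig [-3.27 58.64] xang 76.6528045687796 op 12.265296785026543 gf 60.28766334056854 F jig [-3.63  0.21] 5.932255327969831 [0.19 0.69 0.01]
```

Emit:
move_arm --rows '[0, 0, -0.6, 0, 0, 0, 0, 0, -1, 0, 0, 0, -1, 0, 0, 0, -1, 0, 0, 0, -1, 0, 0, 0, -1, 0, 0, 0, 0, 0, 0, 0]'

```text
time: 9.95
ee_pos: [610.2, -94.8, 27.6]
eef_rot: [2.464, 1.947, 0.001]
wrist_force: [1.3, 2.7, 1.5]
opening: 11.7
grasp_force: 59.9
```

```bash
python3 st.py
```

```text
9.95 [610.25 -94.81  27.6 ] jig [-2.59 53.52] xang 76.64483145577925 op 11.744531544200694 gf 59.87804353237152 F jig [0.56 2.97] 1.4565891869175553 [ 0.63 -0.32  0.01]
```

Emit:
move_arm --rows '[0, 0, -0.3, 0, 0, 0, 0, 0]'

```text
time: 10.15
ee_pos: [609.8, -95.2, 27.6]
eef_rot: [2.464, 1.947, -0.001]
wrist_force: [2.2, 0.6, -0.3]
opening: 12.0
grasp_force: 59.6
```

Emit:
move_arm --rows '[-0.4, 0, 0, 0, -0.4, 0, 0, 0, 0, 0, 0, 0]'

```text
time: 10.45
ee_pos: [609.4, -95.5, 27.6]
eef_rot: [2.465, 1.948, -0.001]
wrist_force: [2.2, 1.0, 0.5]
opening: 12.2
grasp_force: 59.6
```

```bash
python3 st.py
```

```text
10.45 [609.38 -95.51  27.59] jig [-3.26 52.64] xang 76.64509419295007 op 12.202280653246028 gf 59.59718585014343 F jig [1.87 1.47] 0.5224899550913465 [ 0.19 -0.35  0.08]
```

Emit:
move_arm --rows '[-0.3, 0, 0, 0, -0.3, 0, 0, 0, 0, 0, 0, 0]'

```text
time: 10.75
ee_pos: [609.1, -95.9, 27.6]
eef_rot: [-2.464, -1.948, 0.0]
wrist_force: [1.0, 1.8, -0.8]
opening: 11.9
grasp_force: 59.6
```

Emit:
move_arm --rows '[-0.3, 0, 0, 0, -0.3, 0, 0, 0, 0, 0, 0, 0]'

```text
time: 11.05
ee_pos: [608.9, -96.4, 27.6]
eef_rot: [-2.464, -1.948, 0.0]
wrist_force: [0.1, 1.3, 0.4]
opening: 12.0
grasp_force: 59.7
```

```bash
python3 st.py
```

```text
11.05 [608.86 -96.37  27.59] jig [-3.56 51.68] xang 76.64987453124232 op 12.007722392222595 gf 59.65457797050476 F jig [-0.19  1.32] 0.3873337902866333 [ 0.4  -0.12  0.05]
```

Emit:
move_arm --rows '[-0.2, 0, 0, 0, -0.2, 0, 0, 0, 0, 0, 0, 0]'

```text
time: 11.35
ee_pos: [608.8, -96.8, 27.6]
eef_rot: [-2.464, -1.948, 0.0]
wrist_force: [0.2, 2.3, 0.2]
opening: 11.7
grasp_force: 59.7
```

Emit:
move_arm --rows '[-0.2, 0, 0, 0, -0.2, 0, 0, 0, 0, 0, 0, 0]'

```text
time: 11.65
ee_pos: [608.8, -97.3, 27.6]
eef_rot: [-2.465, -1.948, 0.001]
wrist_force: [0.0, 1.9, -0.3]
opening: 11.4
grasp_force: 59.6
```

Emit:
move_arm --rows '[-0.2, 0, 0, 0, -0.2, 0, 0, 0, 0, 0, 0, 0]'

```text
time: 11.95
ee_pos: [608.8, -97.8, 27.6]
eef_rot: [2.465, 1.948, -0.001]
wrist_force: [0.9, 1.5, 0.1]
opening: 11.9
grasp_force: 59.6
```

Emit:
move_arm --rows '[-0.2, 0, 0, 0, -0.2, 0, 0, 0, 0, 0, 0, 0]'

```text
time: 12.25
ee_pos: [608.7, -98.2, 27.6]
eef_rot: [2.465, 1.948, -0.001]
wrist_force: [-0.0, 1.2, -1.0]
opening: 11.8
grasp_force: 59.5
```

Emit:
move_arm --rows '[-0.2, 0, 0, 0, -0.2, 0, 0, 0, 0, 0, 0, 0]'

```text
time: 12.55
ee_pos: [608.6, -98.6, 27.6]
eef_rot: [2.465, 1.948, -0.001]
wrist_force: [-0.2, 1.0, -2.2]
opening: 11.5
grasp_force: 59.5
```

Emit:
move_arm --rows '[-0.2, 0, 0, 0, -0.2, 0, 0, 0, 0, 0, 0, 0]'

```text
time: 12.85
ee_pos: [608.5, -98.9, 27.6]
eef_rot: [2.465, 1.948, -0.0]
wrist_force: [-0.3, 0.3, -2.5]
opening: 12.0
grasp_force: 59.4
```

Emit:
move_arm --rows '[-0.2, 0, 0, 0, -0.2, 0, 0, 0, 0, 0, 0, 0]'

```text
time: 13.15
ee_pos: [608.4, -99.3, 27.6]
eef_rot: [2.465, 1.948, -0.0]
wrist_force: [0.2, 0.3, -2.1]
opening: 11.9
grasp_force: 59.4
```

Emit:
move_arm --rows '[-0.2, 0, 0, 0, -0.2, 0, 0, 0, 0, 0, 0, 0]'

```text
time: 13.45
ee_pos: [608.4, -99.6, 27.7]
eef_rot: [2.465, 1.948, -0.0]
wrist_force: [0.4, 1.2, -2.8]
opening: 11.6
grasp_force: 59.4
```

Emit:
move_arm --rows '[-0.2, 0, 0, 0, -0.2, 0, 0, 0, 0, 0, 0, 0]'

```text
time: 13.75
ee_pos: [608.3, -99.9, 27.7]
eef_rot: [-2.464, -1.948, -0.0]
wrist_force: [-0.4, 1.5, -2.2]
opening: 12.0
grasp_force: 59.4
```

Emit:
move_arm --rows '[-0.2, 0, 0, 0, 0, 0, 0, 0, 0, 0, 0, 0]'

```text
time: 14.05
ee_pos: [608.3, -99.9, 27.7]
eef_rot: [-2.464, -1.948, -0.001]
wrist_force: [0.9, 2.7, -2.0]
opening: 11.7
grasp_force: 59.4
```

```bash
python3 st.py
```

```text
14.05 [608.31 -99.87  27.68] jig [-3.26 48.15] xang 76.66117915232925 op 11.705751508469772 gf 59.40515220165253 F jig [0.24 2.8 ] -1.9774790040401378 [ 0.5  -0.08 -0.03]
```

Emit:
move_arm --rows '[-0.2, 0, 0, 0, 0, 0, 0, 0, 0, 0, 0, 0]'

```text
time: 14.35
ee_pos: [608.3, -99.9, 27.7]
eef_rot: [-2.464, -1.948, -0.001]
wrist_force: [0.5, 4.8, -2.6]
opening: 12.1
grasp_force: 59.4
```

Emit:
move_arm --rows '[-0.1, 0, 0, 0, 0, 0, 0, 0, 0, 0, 0, 0, 0, 0, 0, 0]'

```text
time: 14.75
ee_pos: [608.3, -99.9, 27.7]
eef_rot: [-2.464, -1.948, -0.001]
wrist_force: [1.1, 5.4, -1.3]
opening: 11.8
grasp_force: 59.4
```

```bash
python3 st.py
```

```text
14.75 [608.33 -99.92  27.7 ] jig [-3.23 48.1 ] xang 76.67201825066181 op 11.819963158025558 gf 59.40930247306824 F jig [-0.18  5.51] -1.327331177606795 [ 1.08 -0.19  0.  ]
```

Pressed on the stop at about 5.5 N. Next I release with a small opening and lift.

Emit:
move_arm --rows '[0, 0, 0, 0, 0, 0, 0, 0, 0, 0, 0, 0, 0, 0, -3, 0, 0, 0, -12, 0, 0, 0, -25, 0, 0, 0, -35, 0, 0, 0, -25, 0, 0, 0, 0, 0]' --grip -0.4

```text
time: 15.65
ee_pos: [611.6, -101.5, 133.5]
eef_rot: [2.458, 1.943, 0.008]
wrist_force: [0.9, -0.9, 0.1]
opening: 25.9
grasp_force: 0.0
```

```bash
python3 - <<'E'
from st import *
c=cal("wrist");im=snap("wrist","w3");np.save("w3.npy",np.array([*c[0].ravel(),c[1],*c[2].ravel(),*c[3]]))
E
```

```text
15.65 [ 611.59 -101.52  133.51] jig [ 0.32 47.33] xang 76.6479749385035 op 25.870914135084217 gf 0.0 F jig [ 1.1  -0.63] 0.0834043821203641 [ 0.01 -0.04 -0.02]
```

View pics/w3.png

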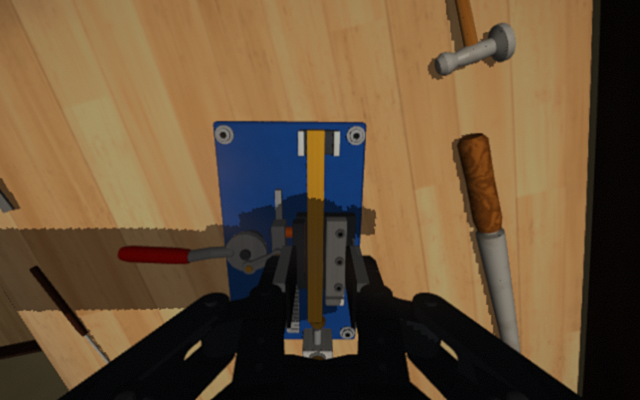

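The bar lies in the channel with its end on the stop at about (317,325). The lever is still open, sleeve at (119–190,255). Next I shut the fingers and go to the +y side of the handle.

Emit:
move_arm --rows '[0, -20, 0, 0, 0, -30, 0, 0, 0, -35, 0, 0, 0, -35, 0, 0, 0, -23, 0, 0, 0, 0, 0, 0, 0, 0, 0, 0]' --grip -1 --grip_force 30

```text
time: 16.4
ee_pos: [468.7, -67.4, 127.4]
eef_rot: [-2.465, -1.948, 0.001]
wrist_force: [0.9, -0.7, 0.4]
opening: -0.0
grasp_force: 0.0
```

```bash
python3 - <<'E'
from st import *
im=cv2.imread("pics/w3.png");c=load("w3.npy");hsv=cv2.cvtColor(im,cv2.COLOR_BGR2HSV)
r=cv2.inRange(hsv,(0,170,60),(6,255,255))|cv2.inRange(hsv,(174,170,60),(180,255,255));r[:,:100]=0;r[:235]=0;r[275:]=0;r[:,200:]=0
ys,xs=np.where(r);P=onz(c,np.c_[xs,ys],46)[:,:2]@J-O
print(len(P),P.min(0),P.max(0),cv2.minAreaRect(P.astype(np.float32)))
E
```

```text
16.4 [468.7  -67.41 127.35] jig [-146.58   46.26] xang 76.64506171117479 op -0.012580623030770306 gf 0.0 F jig [ 1.08 -0.49] 0.4206017452311647 [ 0.04 -0.    0.04]
907 [-169.54   -3.98] [-110.85   10.05] ((-140.180908203125, 2.8632988929748535), (12.97062873840332, 58.5023307800293), 87.04045104980469)
```

Emit:
move_arm --rows '[0, 3, 20, 0, 0, 0, 30, 0, 0, 0, 30, 0, 0, 0, 15, 0, -6, 0, 0, 0, -5, 0, 0, 0, -4, 0, 0, 0, 0, 0, 0, 0]'

```text
time: 17.2
ee_pos: [469.9, -83.9, 33.8]
eef_rot: [2.464, 1.945, 0.002]
wrist_force: [0.9, -0.8, 0.8]
opening: 0.0
grasp_force: 0.0
```

```bash
python3 st.py
```

```text
17.2 [469.86 -83.9   33.84] jig [-141.51   30.53] xang 76.58634488873015 op 0.04682762585882996 gf 0.0 F jig [ 1.1  -0.54] 0.7766291453160785 [-0.01 -0.01 -0.04]
```

Emit:
move_arm --rows '[-2.5, 0, 0, 0, -2.5, 0, 0, 0, -2.5, 0, 0, 0, -2, 0, 0, 0, -4, -0.8, 0, -0.05, -4, -0.8, 0, -0.05, -4, -0.8, 0, -0.05, -4, -0.8, 0, -0.05, 0, 0, 0, 0]'

```text
time: 18.1
ee_pos: [460.3, -107.5, 32.6]
eef_rot: [-2.258, -2.184, 0.0]
wrist_force: [0.6, 0.6, 0.8]
opening: -0.2
grasp_force: 0.0
```

```bash
python3 st.py
```

```text
18.1 [ 460.35 -107.5    32.61] jig [-145.1     5.34] xang 88.0724076002339 op -0.21407921951968156 gf 0.0 F jig [0.48 0.75] 0.8295331387732535 [-0.02  0.02 -0.01]
```

Emit:
move_arm --rows '[-4, -1, 0, -0.05, -4, -1, 0, -0.05, -4, -1, 0, -0.05, -4, -1, 0, -0.05, -4, -1, 0, -0.05, -4, -1, 0, -0.05, -4, -1, 0, -0.05, -4, -1, 0, -0.05, 0, 0, 0, 0]'

```text
time: 19.0
ee_pos: [456.7, -138.8, 32.5]
eef_rot: [-1.779, -2.587, -0.002]
wrist_force: [-1.4, 3.5, 2.6]
opening: -0.0
grasp_force: 2.0
```

```bash
python3 st.py
```

```text
19.0 [ 456.71 -138.81   32.52] jig [-141.14  -25.93] xang 110.97436697648452 op -0.024953981199482913 gf 2.0217649751600675 F jig [-2.23  3.09] 2.639128562597153 [0.69 0.21 0.02]
```

Emit:
move_arm --rows '[-4, -1.1, 0, -0.05, -4, -1.1, 0, -0.05, -4, -1.1, 0, -0.05, -4, -1.1, 0, -0.05, -4, -1.1, 0, -0.05, -4, -1.1, 0, -0.05]'

```text
time: 19.6
ee_pos: [461.5, -161.5, 32.4]
eef_rot: [-1.368, -2.824, -0.005]
wrist_force: [-3.4, 7.5, 5.4]
opening: 0.3
grasp_force: 3.8
```

```bash
python3 st.py
```

```text
19.6 [ 461.51 -161.52   32.42] jig [-131.05  -46.83] xang 128.28856550341558 op 0.32892654579770014 gf 3.83492747388118 F jig [-5.12  6.5 ] 5.388506265118353 [ 1.4   0.48 -0.02]
```

Emit:
move_arm --rows '[-4, -1.1, 0, -0.05, -4, -1.1, 0, -0.05, -4, -1.1, 0, -0.05, -4, -1.1, 0, -0.05, -4, -1.1, 0, -0.05]'

```text
time: 20.1
ee_pos: [471.7, -180.4, 32.3]
eef_rot: [-1.006, -2.973, -0.004]
wrist_force: [-0.6, 4.7, 1.9]
opening: -0.1
grasp_force: 2.1
```

```bash
python3 st.py
```

```text
20.1 [ 471.68 -180.38   32.31] jig [-116.66  -62.71] xang 142.59887815328526 op -0.13020317628371117 gf 2.0700590406227093 F jig [-1.67  4.45] 1.8796355125627695 [0.94 0.21 0.03]
```

Emit:
move_arm --rows '[-4, -1.1, 0, -0.05, -4, -1.1, 0, -0.05, -4, -1.1, 0, -0.05, -4, -1.1, 0, -0.05, 0, 0, 0, 0]'

```text
time: 20.6
ee_pos: [484.4, -195.3, 32.8]
eef_rot: [0.709, 3.059, -0.002]
wrist_force: [0.7, 0.6, 0.1]
opening: -0.1
grasp_force: 0.0
```

```bash
python3 st.py
```

```text
20.6 [ 484.44 -195.33   32.83] jig [-100.7   -74.18] xang 153.89439790995934 op -0.0724422411888254 gf 0.0 F jig [0.49 0.77] 0.07409511236866027 [ 0.05 -0.01  0.04]
```

The contact force has vanished, so the lever has probably snapped shut. I back off, lift and look.

Emit:
move_arm --rows '[10, 0, 0, 0, 20, 0, 0, 0, 20, 0, -10, 0, 0, 0, -40, 0, 0, 0, -50, 0, 0, 0, -50, 0, 0, 0, -50, 0, 0, 0, 0, 0, 0, 0, 0, 0]'

```text
time: 21.5
ee_pos: [439.0, -172.9, 233.9]
eef_rot: [0.708, 3.058, -0.002]
wrist_force: [-0.1, -0.9, -0.7]
opening: 0.1
grasp_force: 0.0
```

```bash
python3 - <<'E'
from st import *
c=cal("top");im=arm.read_camera("top")[:,:,::-1];w=cal("wrist");iw=arm.read_camera("wrist")[:,:,::-1]
np.save("w4.npy",np.array([*w[0].ravel(),w[1],*w[2].ravel(),*w[3]]))
cv2.imwrite("pics/t4.png",im);cv2.imwrite("pics/w4.png",iw)
a=cv2.resize(im[145:265,280:440],None,fx=2.5,fy=2.5,interpolation=cv2.INTER_CUBIC)
b=cv2.resize(iw,(480,300));o=np.zeros((600,480,3),np.uint8);o[:300,:400]=a;o[300:]=b;cv2.imwrite("pics/both4.png",o)
E
```

```text
21.5 [ 439.   -172.85  233.91] jig [-150.19  -63.22] xang 153.93996169751827 op 0.10421882041270673 gf 0.0 F jig [ 0.09 -0.9 ] -0.6797351712712069 [0.02 0.03 0.03]
```

View pics/both4.png

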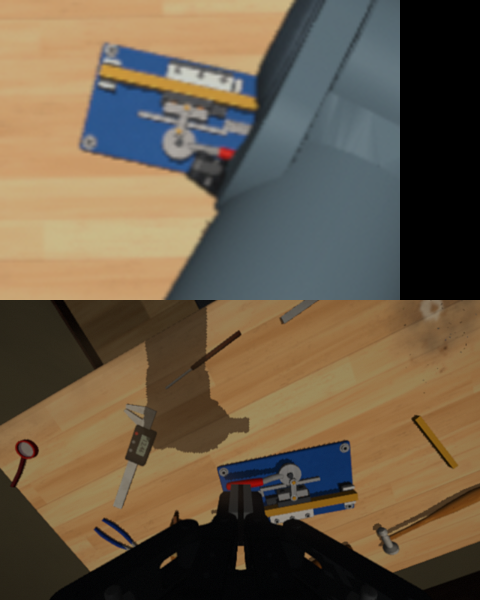

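The lever now lies along the jig's -y and the bar sits in the channel. I'll go back to the earlier viewpoint and measure the lever angle and the bar-to-stop fit.

Emit:
move_arm --rows '[-30, 16, 0, 0, -35, 18, 0, 0, -35, 18, 0, 0, -25, 13, 0, 0.148, 0, 0, 0, 0.148, 0, 0, 0, 0.148, 0, 0, 0, 0.148, 0, 0, 0, 0.148, 0, 0, 0, 0.148, 0, 0, 0, 0.148, 0, 0, 0, 0.148]'

```text
time: 22.7
ee_pos: [578.0, -168.4, 229.8]
eef_rot: [-2.298, -2.135, 0.004]
wrist_force: [-0.4, -0.4, -0.5]
opening: 0.1
grasp_force: 0.0
```

Emit:
move_arm --rows '[0, 0, 0, 0.148, 0, 0, 0, 0, 0, 0, 0, 0, 0, 0, 0, 0]'

```text
time: 23.1
ee_pos: [579.0, -168.9, 231.7]
eef_rot: [-2.444, -1.972, 0.001]
wrist_force: [0.0, 0.7, -0.2]
opening: 0.3
grasp_force: 0.0
```

```bash
python3 - <<'E'
from st import *
c=cal("wrist");im=snap("wrist","w5")[:,:,::-1].copy()
hsv=cv2.cvtColor(im,cv2.COLOR_BGR2HSV)
q=proj(c,[[*(J@(O+np.array([0,16]))),36]])[0];print(q)
r=cv2.inRange(hsv,(0,150,40),(7,255,255))|cv2.inRange(hsv,(173,150,40),(180,255,255))
n,l,st,ce=cv2.connectedComponentsWithStats(r)
for i in range(1,n):
    if st[i,4]>100:
        ys,xs=np.where(l==i);P=onz(c,np.c_[xs,ys],45)[:,:2]@J-O;print("red",cv2.minAreaRect(P.astype(np.float32)))
m=cv2.inRange(hsv,(16,120,30),(34,255,255))
n,l,st,ce=cv2.connectedComponentsWithStats(m)
for i in range(1,n):
    if st[i,4]>60 and abs(ce[i][0]-q[0])<60:
        ys,xs=np.where(l==i);P=onz(c,np.c_[xs,ys],36)[:,:2]@J-O;print("brass",st[i],cv2.minAreaRect(P.astype(np.float32)))
x,y=int(q[0]),int(q[1]);cr=im[max(0,y-100):y+120,x-120:x+120];cv2.imwrite("pics/cr5.png",cv2.resize(cr,None,fx=2.5,fy=2.5,interpolation=cv2.INTER_CUBIC))
E
```

```text
23.1 [ 579.02 -168.87  231.7 ] jig [-15.19 -25.86] xang 77.78864222306836 op 0.32587557598878425 gf 0.0 F jig [-0.15  0.73] -0.16134786944605384 [0.01 0.01 0.02]
[335.52 138.87]
red ((-68.41341400146484, -74.92210388183594), (57.71739959716797, 12.78240966796875), 88.53662872314453)
brass [315 329  13  31 250] ((-7.978126525878906, -265.0037536621094), (16.90118980407715, 52.03849792480469), 2.013852834701538)
```

View pics/cr5.png

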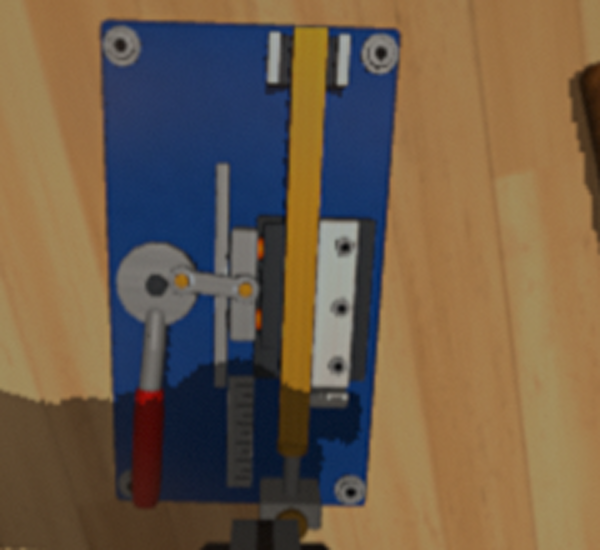

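The lever handle points to about 266.3° (shut is 266.7°). The bar is tight between jaw and fence, and its end meets the stop tip with no gap near crop (292,445). Handing in.

```bash
python3 -c "
from station import arm
print(arm.close_job())"
```

```text
the job is handed in; nothing more can be done
None
```

The bar is in the channel against the length stop (pressed at about 5.5 N) and the cam lever has snapped shut on it. The job is handed in at about 23 s, but no verdict came back; the final picture shows no gap at the stop.

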